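# Pack the last sediment jar and click the case shut

## Task

Take the sample jar from the white tray (the one that matches the jar already in the case) and stand it in the empty pocket of the grey transport case. Then swing the case's hinged lid over and press down its free edge above the spring catch, gently and by feel, until it clicks home and stays shut; too hard a push cracks the case. Leave the tray's other two containers, the amber bottle and the spatula where they are.

Things in the scene. Friction and masses are not known exactly. Their poses are not given: they have to be found in the camera images.
- jar: The sample jar to pack: clear, round, 38 mm in diameter, dark mud inside, white 40 mm screw cap (its top 14 mm), 55 mm tall, 40 to 90 g. It stands on the white tray (110 x 270 x 6 mm) in any of three places 85 mm apart in a row, beside squat_jar and vial. Origin: centre of its underside, z up.
- jar_b: An identical jar already standing in the other pocket of the case. Origin: centre of its underside. It stays there.
- case: Fixed grey case, 204 mm along its x (parallel to the hinge), 130 mm along y, base walls 60 mm high. Origin: centre of underside, z up. Foam (top 30 mm up) has two round pockets 46 mm wide, 20 mm deep: x = +45 mm empty, -45 mm jar_b; 25 mm free beside each jar. Around the base sits a rim frame with hinge, lid and catch (see lid). The robot cracks the case, rim, lid or catch by pushing with over 25 N.
- pocket (a point): Centre of the floor of the empty pocket, 10 mm above the underside of the case: the jar's origin belongs here. z up.
- lid (a joint): Lid angle, rad: 0 shut, 1.57 upright, starts leaning back at 1.75 to 2.1 (stop 2.15). Plate 204 x 137.5 x 8 mm, stiff hinge: stays where left, swings under 1 to 3 N at its edge. Hinge line parallel to the case's x, at y = +65 mm; shut, the lid lies on the rim towards -y, its top 8 mm above the rim. From about 0.07 to 0.03 the catch resists; at about 0.02 it clicks over and pulls it to 0.
- squat_jar: Bystander on the tray: wide flat jar, 56 mm across, 34 mm tall. Origin: centre of underside.
- vial: Bystander on the tray: slim vial, 22 mm across, 66 mm tall. Origin: centre of underside.
- dropper: Bystander: amber glass bottle, 44 mm across, 90 mm tall, beyond the gap between tray and case. Origin: centre of underside.
- spatula: Bystander: flat lab spatula, 180 mm long, lying on the bench between tray and case. Origin within it.
- rim_mid (a point): Reference point only, fixed to the base: 79 mm above the middle of the case's underside, the middle setting of the rim. The rim frame can be set higher or lower and is clamped at an unknown height: its true top edge (and with it hinge, lid and catch) lies anywhere within 12 mm above or below this point.
- catch (a point): Middle of the roller catch in the -y wall, at y = -78 mm of the case, under the lid's free edge, at the middle setting of the rim (so also up to 12 mm off in height); parts stick out to y = -91 mm, below the rim. It resists the lid's edge with 8 to 18 N at its peak, unlike from case to case, then lets go suddenly. Press the lid down right above, within 20 mm of its free edge.

How it is judged:
By the outcome, as a careful person would: the job done as asked, in the order asked, and still so for the second after the job is handed in, with the robot touching nothing.
It also fails if it takes over 72 s, if anything falls off the work surface, if the arm or the gripper's body presses on something with over 40 N, if the wrist force passes 120 N, or if a joint passes its speed limit or range.

## Robot

A 6-joint arm with a two-finger parallel gripper is mounted at the origin on the work surface. World frame = base frame: x ahead of the robot, y to its left, z up, the work surface at z = 0. Lengths are in m, angles in rad, forces in N, time in s.
With the tool pointing down it reaches from about 0.3 to 0.875 m from the base axis. Payload 6.4 kg.
Tool frame: the origin (TCP) lies midway between the tips of the shut fingers; the grasp point (between the pads) lies 19 mm behind it; z points along the fingers, y is the line along which they close (so a half turn about z gives the same grasp; the last joint's range is limited). The gripper opens to 85 mm and grips with 20 to 120 N. Pads are 22 mm wide; open, the fingers measure 114 mm over their backs; the gripper's body (76 mm by 85 mm) begins 54 mm behind the grasp point. The pads swing forward as they close: fully open they stand 13 mm farther back than shut.
Start: joints at [1.083, 0.181, 1.607, -0, 1.354, -0.206], TCP at [0.16, 0.552, 0.231] pointing down, gripper open.
Joint ranges: [-2.99, 2.99], [-0.89, 2.07], [0.3, 2.58], [-1.14, 4.28], [0, 2.63], [-3.12, 3.12]. Speed limits (rad/s): [2.57, 2.57, 3.01, 3.14, 3.14, 3.14].

## Interface

Orientations are given as a unit quaternion [w, x, y, z].
In Python, from bench import status, camera, ctrl gives the robot as it stands. The module is installed in compiled form; this text tells all that it offers.
- The arm moves only by the shell command python3 -m handwheel 'ROWS'. ROWS is JSON, a list that holds one entry, the list of rows, each a list of 7 numbers: the opening, from -1 (shut) to 1 (fully open), then the shift along the tool's x, y, z in cm, then the turn, a rotation vector about the tool's x, y, z in degrees. A call has 1 to 10 rows; each row is the pose to reach, as a shift and turn from the pose commanded when the call began, along the tool's axes at that moment; what a row does not reach only later rows make up. A row lasts 1/8 s, in which the tool goes at most 62.5 mm and 10.7 degrees, less where a joint would pass 70% of its speed; a pose out of reach is approached as far as the arm can. A call with a gripper value outside its range is refused whole. The fingers move at their own pace and stop on an object; the grip force is fixed at half the most. Time passes only in rows, so rows that repeat a pose let the fingers close. It gives the time, the measured TCP pose, the force, the opening and the grip force at its end, in the units of the state.
- status.get_obs(): the state, without advancing time (a new reading comes with each control period).
- camera(name): name is "side" or "top" or "wrist"; returns a dict with "frame" (420x560x3 uint8, blue, green, red), "depth" (420x560 float32, m along the optical axis (not along the pixel's ray), 0 where there is no reading), "fx", "fy", "cx", "cy" (pixels), "extrinsics" (4x4, takes a point from camera to world coordinates); the wrist camera has in their place "hand_eye" (4x4, takes a point from camera to tool coordinates, whose origin is the TCP and whose axes are the flange's). Camera axes: x right, y down, z forward; pixel columns grow to the right and rows downward; lengths in m; the calibration is good to about 2 mm. A picture is of the moment at which its call begins: read the wrist's pose just before it.
- ctrl.hand_in(): hands the job in; it is judged then, once.
The state is a dict: "time_s": time; "q": joint angles; "dq": joint speeds; "joint_efforts": joint torques, N m; "eef_pos": TCP position; "eef_rot": TCP orientation; "wrist_force": force on the tool from outside, world axes, zero at the start; "torque": the same for the moment, N m; "opening": opening from 0.0 (shut) to 1.0 (fully open); "grasp_force": force on a finger pad.
Only numpy, scipy, OpenCV 4.12 (cv2) and the standard library are available. Lean on these libraries where they do the work, as an engineer would, in place of code of your own. Each camera call takes 0.05 s, during which the arm holds its last target. There are 200 camera calls.

## Working session

There is one attempt and no reset: what is moved stays moved. The work goes in short steps, Python scripts to look and compute and a shell command to move; the robot and the scene stay as the last step left them, time stands still between calls to the robot, and variables do not carry over. Pictures are saved under pics/ and viewed, at most 10 in all, crops included, and the job is handed in when it is done.

```bash
mkdir -p pics
cat > h.py <<'E'
import numpy as np, cv2
from bench import status, camera, ctrl
from scipy.spatial.transform import Rotation as R
def pose():
    o=status.get_obs(); q=o['eef_rot']; T=np.eye(4)
    T[:3,:3]=R.from_quat([q[1],q[2],q[3],q[0]]).as_matrix(); T[:3,3]=o['eef_pos']; return T
def cam(n):
    T=pose(); c=camera(n); c['E']=T@c['hand_eye'] if n=='wrist' else np.array(c['extrinsics']); return c
def pts(c):
    h,w=c['depth'].shape; u,v=np.meshgrid(np.arange(w),np.arange(h)); d=c['depth']
    P=np.stack([(u-c['cx'])/c['fx']*d,(v-c['cy'])/c['fy']*d,d],-1)
    return P@c['E'][:3,:3].T+c['E'][:3,3]
def ray(c,u,v,z):
    d=c['E'][:3,:3]@np.array([(u-c['cx'])/c['fx'],(v-c['cy'])/c['fy'],1]); o=c['E'][:3,3]
    return o+d*(z-o[2])/d[2]
def tool(p):
    "world point -> tool axes shift in cm from current TCP"
    T=pose(); return T[:3,:3].T@(np.array(p)-T[:3,3])*100
E
python3 - <<'E'
from h import *
a=cam('top'); b=cam('side')
np.savez('pics/s.npz',top=pts(a),side=pts(b))
cv2.imwrite('pics/top.png',a['frame']); cv2.imwrite('pics/side.png',b['frame'])
print(status.get_obs()); print(a['E'],b['E'],a['fx'])
E
```

```text
{'time_s': 0.1, 'q': array([ 1.08267403e+00,  1.81479653e-01,  1.60789850e+00, -4.56959017e-05,
        1.35379822e+00, -2.06287046e-01]), 'dq': array([-0.00149872, -0.00095261, -0.00278264,  0.00104444, -0.00027892,
        0.00021846]), 'joint_efforts': array([ 8.86225880e-04, -4.45879662e+01, -3.52236414e+01, -1.40467764e-04,
        4.18102558e-03, -3.92027403e-05]), 'eef_pos': array([0.15967129, 0.55187066, 0.23047158]), 'eef_rot': array([-2.48468733e-04,  1.40446771e-01,  9.90087914e-01, -7.52196064e-04]), 'wrist_force': array([ 0.18773974, -0.40607468, -0.04665337]), 'torque': array([ 0.00162397, -0.00159456,  0.03601883]), 'grasp_force': 0.0, 'opening': 0.9998995699377747}
[[-0.0057962  -0.98937479  0.14527193  0.43750377]
 [-0.99993304  0.00718959  0.00906837 -0.0628981 ]
 [-0.01001646 -0.14520964 -0.98935021  1.23725351]
 [ 0.          0.          0.          1.        ]] [[ 0.95291965 -0.16944613  0.25146005  0.37348241]
 [-0.30321281 -0.53926555  0.78565556 -0.69111157]
 [ 0.00247745 -0.82491253 -0.56525497  0.54026218]
 [ 0.          0.          0.          1.        ]] 527.3894701254569
```

View pics/top.png

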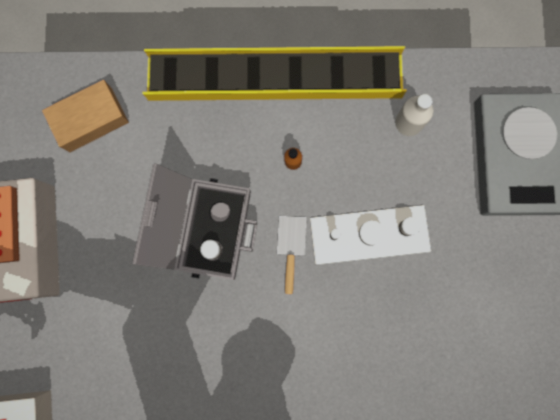

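View pics/side.png

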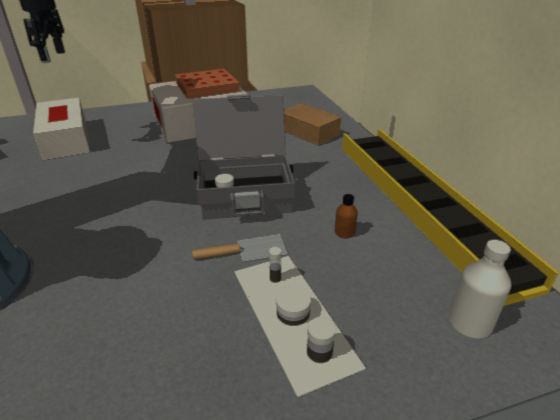

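The top view shows the tray with the vial at (334,235), the squat jar at (371,233) and the target jar at (408,227). The case is at (215,228), with jar_b at (210,250), the empty pocket at (220,212), the lid to the left (+y) and the catch on the right at (249,235). The side view agrees: the jar is the one nearest the camera, at (320,340).

Run:
```python
from h import *
a=cam('top'); P=pts(a); Z=P[...,2]; f=a['frame']
for n,(u,v),z in [('jar',(408,227),.061),('squat',(371,233),.04),('vial',(334,235),.072),('jarb',(210,250),.065),('pocket',(220,212),.01),('drop',(293,157),.09)]:
    print(n,ray(a,u,v,z).round(4),P[v,u].round(4))
# jar cap from depth
m=(Z>.05)&(Z<.08); m[:, :395]=0; m[:,425:]=0; m[:205]=0;m[250:]=0
print('jarcap',P[m].mean(0),P[m].min(0),P[m].max(0),m.sum())
m=(Z>.035)&(Z<.1); m[:, :322]=0; m[:,395:]=0; m[:205]=0;m[260:]=0
for s in (slice(322,350),slice(350,395)):
    Q=P[:,s][m[:,s]]; print(Q.mean(0),Q.min(0),Q.max(0),len(Q))
np.set_printoptions(linewidth=200)
for v in (205,228,262): print(v,[(u,*(P[v,u]*1000).round().astype(int)) for u in range(132,262,4)])
print([(v,*(P[v,u]*1000).round().astype(int)) for u in (240,) for v in range(170,285,4)])
cv2.imwrite('pics/case.png',cv2.resize(f[150:295,125:305],None,fx=4.4,fy=4.1,interpolation=cv2.INTER_CUBIC)) if 0 else cv2.imwrite('pics/case.png',cv2.resize(f[150:295,120:305],None,fx=4,fy=4,interpolation=cv2.INTER_CUBIC))
```

```text
jar [ 0.5489 -0.3178  0.061 ] [ 0.5487 -0.3173  0.0637]
squat [ 0.5378 -0.238   0.04  ] [ 0.5381 -0.2385  0.0367]
vial [ 0.5312 -0.1516  0.072 ] [ 0.5312 -0.1516  0.0723]
jarb [0.5003 0.1235 0.065 ] [0.5001 0.1229 0.0688]
pocket [0.592  0.1101 0.01  ] [0.5918 0.1098 0.0122]
drop [ 0.7042 -0.0622  0.09  ] [ 0.704  -0.0622  0.0907]
jarcap [ 0.55217653 -0.32222743  0.06153616] [ 0.53311788 -0.34392971  0.05030598] [ 0.57170946 -0.30359776  0.06786612] 271
[ 0.53432582 -0.15353651  0.06989122] [ 0.5246735  -0.16487411  0.03517556] [ 0.54455762 -0.14372882  0.07796407] 88
[ 0.53941901 -0.23909448  0.04105008] [ 0.51262229 -0.26537546  0.03508293] [ 0.56736468 -0.21258755  0.04907099] 470
205 [(132, np.int64(611), np.int64(321), np.int64(1)), (136, np.int64(612), np.int64(312), np.int64(-2)), (140, np.int64(612), np.int64(303), np.int64(-3)), (144, np.int64(582), np.int64(233), np.int64(209)), (148, np.int64(582), np.int64(225), np.int64(208)), (152, np.int64(581), np.int64(214), np.int64(217)), (156, np.int64(586), np.int64(217), np.int64(180)), (160, np.int64(588), np.int64(212), np.int6
[... 5378 characters left out ...]
64(62)), (230, np.int64(543), np.int64(56), np.int64(77)), (234, np.int64(534), np.int64(56), np.int64(79)), (238, np.int64(525), np.int64(55), np.int64(82)), (242, np.int64(518), np.int64(57), np.int64(63)), (246, np.int64(510), np.int64(58), np.int64(50)), (250, np.int64(503), np.int64(63), np.int64(2)), (254, np.int64(494), np.int64(63), np.int64(5)), (258, np.int64(484), np.int64(63), np.int64(6)), (262, np.int64(475), np.int64(63), np.int64(4)), (266, np.int64(466), np.int64(63), np.int64(-2)), (270, np.int64(457), np.int64(63), np.int64(0)), (274, np.int64(448), np.int64(63), np.int64(1)), (278, np.int64(438), np.int64(63), np.int64(1)), (282, np.int64(429), np.int64(63), np.int64(2))]
```

View pics/case.png

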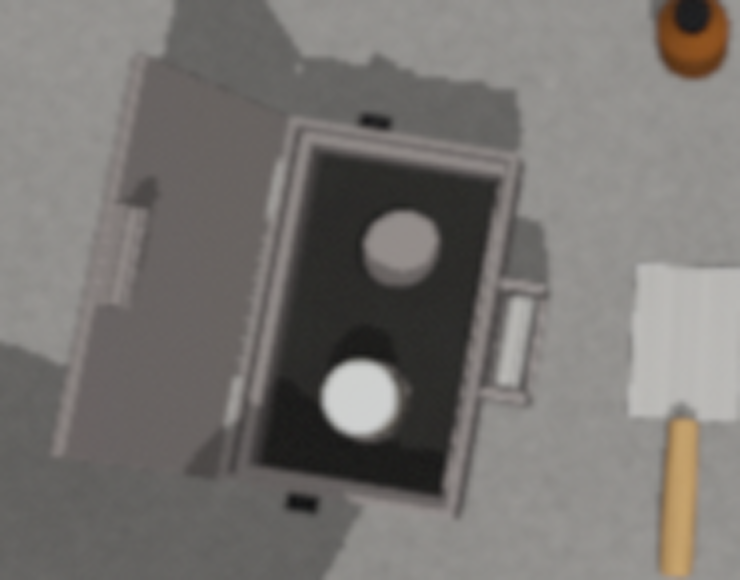

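In the crop, the pocket's centre is at (401,246), the jar_b cap at (359,398) and the catch at (514,340). They are 90.7 mm apart in world coordinates (should be 90), so the case yaw is about -10.5° with the centre near (0.545, 0.115). Next I work out the move to above the jar.

Run:
```python
from h import *
T=pose(); print(T.round(3))
print('shift to above jar',tool([.551,-.321,.20]).round(2))
for name,y in (('row perp',[.995,.10,0]),('case y',[.182,.983,0])):
    t=T[:3,:3].T@np.array(y); print(name,'turn about tool z deg',np.degrees(np.arctan2(-t[0],t[1])))
```

```text
[[-0.961  0.278 -0.001  0.16 ]
 [ 0.278  0.961 -0.001  0.552]
 [ 0.    -0.001 -1.     0.231]
 [ 0.     0.     0.     1.   ]]
shift to above jar [-61.86 -72.97   3.14]
row perp turn about tool z deg 68.11456543009868
case y turn about tool z deg -5.6569840820662405
```

```bash
python3 -m handwheel '[[[1,-6,-7,0,0,0,7],[1,-12,-14,0,0,0,14],[1,-18,-21.5,0,0,0,21],[1,-21,-25,0,0,0,28],[1,-25,-29,0,0,0,34],[1,-29,-34,0,0,0,41],[1,-33,-39,0,0,0,48],[1,-37,-44,0,0,0,54],[1,-41,-48,0,0,0,61],[1,-45,-53,0,0,0,68]]]'; python3 -c "
from h import *
print(pose().round(3)); print(tool([.551,-.321,.20]).round(2))"
```

```text
time_s: 1.4
eef_pos: [0.4165, -0.0198, 0.2315]
eef_rot: [0.0, 0.672, 0.741, 0.0]
wrist_force: [0.8, 0.8, 0.7]
opening: 1.004
grasp_force: 0.0
[[-0.097  0.995  0.001  0.417]
 [ 0.995  0.097 -0.    -0.02 ]
 [-0.     0.001 -1.     0.231]
 [ 0.     0.     0.     1.   ]]
[-31.29  10.45   3.16]
```

```bash
python3 -m handwheel '[[[1,-5,1.7,0,0,0,0],[1,-10,3.4,0,0,0,0],[1,-15,5,0,0,0,0],[1,-20,6.7,0,0,0,0],[1,-25,8.4,1,0,0,0],[1,-29,9.7,2,0,0,0],[1,-31.3,10.4,3,0,0,0],[1,-31.3,10.4,3,0,0,0],[1,-31.3,10.4,3,0,0,0]]]'
python3 - <<'E'
from h import *
c=cam('wrist'); P=pts(c); Z=P[...,2]
cv2.imwrite('pics/w1.png',c['frame'])
m=((Z>.053)&(Z<.069)).astype(np.uint8)
n,l,s,ce=cv2.connectedComponentsWithStats(m)
for i in range(1,n):
    if s[i,4]>150: print(s[i],ce[i],ray(c,*ce[i],.061).round(4),np.median(Z[l==i]))
E
```

```text
time_s: 2.52
eef_pos: [0.5512, -0.3176, 0.2011]
eef_rot: [-0.0, 0.67, 0.742, 0.0]
wrist_force: [0.4, 0.7, 0.1]
opening: 1.001
grasp_force: 0.0
[ 258  182   45   44 1498] [279.87316422 203.84512684] [ 0.5527 -0.3247  0.061 ] 0.059948538604834595
[507 213  53  67 937] [526.53148346 237.69477054] [ 0.7818 -0.3337  0.061 ] 0.06127716850127429
[340 366  38  18 369] [358.80758808 372.91056911] [ 0.6544 -0.5004  0.061 ] 0.05771455320502711
[450 393  44  27 792] [470.26136364 408.2739899 ] [ 0.7839 -0.5348  0.061 ] 0.058967471601703625
```

View pics/w1.png

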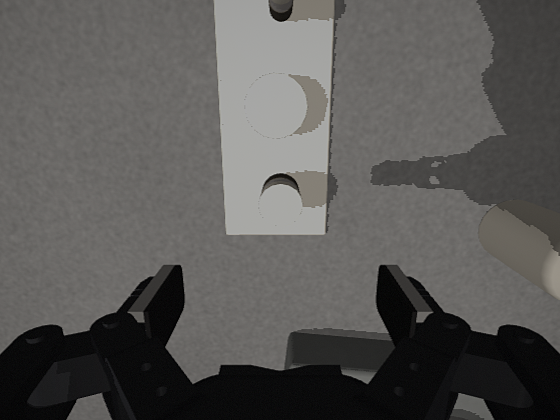

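The wrist view shows the jar's cap at (280,204), nearest the tray's end. It measures (0.5525, -0.324) with its top at 0.060, as it should be (0.061). The fingers straddle the row with nothing beside them.

```bash
python3 -c "
from h import *
print(tool([.5525,-.324,.033]).round(2))"
```

```text
[-0.66  0.05 16.86]
```

```bash
python3 -m handwheel '[[[1,-0.7,0.05,4,0,0,0],[1,-0.7,0.05,8,0,0,0],[1,-0.7,0.05,12,0,0,0],[1,-0.7,0.05,15,0,0,0],[1,-0.7,0.05,16.8,0,0,0],[1,-0.7,0.05,16.8,0,0,0]]]' && python3 -m handwheel '[[[-1,0,0,0,0,0,0],[-1,0,0,0,0,0,0],[-1,0,0,0,0,0,0],[-1,0,0,0,0,0,0],[-1,0,0,0,0,0,0],[-1,0,0,0,0,0,0],[-1,0,0,0,0,0,0],[-1,0,0,0,0,0,0]]]'
```

```text
time_s: 3.32
eef_pos: [0.5522, -0.3243, 0.0326]
eef_rot: [-0.001, 0.67, 0.743, -0.0]
wrist_force: [0.3, 0.1, 0.8]
opening: 1.001
grasp_force: 0.0
time_s: 4.32
eef_pos: [0.5534, -0.3261, 0.035]
eef_rot: [0.001, 0.67, 0.742, -0.0]
wrist_force: [-1.2, 0.3, 6.6]
opening: 0.446
grasp_force: 59.7
```

```bash
python3 -m handwheel '[[[-1,0,0,-1,0,0,0],[-1,0,0,-3,0,0,0],[-1,0,0,-7,0,0,0],[-1,0,0,-12,0,0,0],[-1,0,0,-17,0,0,0],[-1,0,0,-20,0,0,0],[-1,0,0,-20,0,0,0]]]'
python3 - <<'E'
from h import *
print(tool([.589,.108,.233]).round(2)); T=pose()
t=T[:3,:3].T@np.array([.182,.983,0]); print(np.degrees(np.arctan2(-t[0],t[1])))
c=cam('wrist'); d=c['frame']; cv2.imwrite('pics/w2.png',d)
P=pts(c); print((P[200:400:12,282]*1000).round())
E
```

```text
time_s: 5.2
eef_pos: [0.5542, -0.3265, 0.2382]
eef_rot: [0.004, 0.67, 0.742, 0.0]
wrist_force: [-0.2, -0.2, -0.9]
opening: 0.446
grasp_force: 60.3
[42.87  7.9   0.32]
-73.6479462622295
[[ 562. -356.    5.]
 [ 564. -371.    4.]
 [ 554. -308.  227.]
 [ 554. -308.  241.]
 [ 554. -307.  257.]
 [ 554. -309.  263.]
 [ 554. -314.  265.]
 [ 555. -320.  263.]
 [ 556. -325.  264.]
 [ 556. -331.  264.]
 [ 557. -337.  263.]
 [ 557. -342.  264.]
 [ 580. -536.   33.]
 [ 580. -539.   51.]
 [ 582. -551.   58.]
 [ 554. -314.  317.]
 [ 554. -316.  319.]]
```

View pics/w2.png

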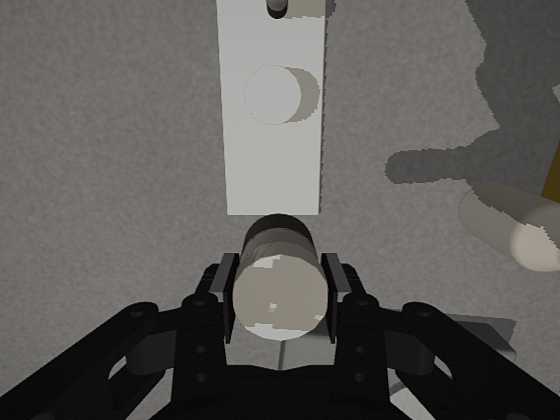

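The jar is held upright between the pads. Its cap, centred at (281,290), measures 0.264 high, so the underside is 29 mm below the TCP. The squat jar and vial have not moved. Next I carry it towards the case and look at the pocket from nearby.

```bash
python3 -m handwheel '[[[-1,4,1,0,0,0,0],[-1,9,2,0,0,0,0],[-1,14,3,0,0,0,0],[-1,19,4,0,0,0,0],[-1,24,5,0,0,0,0],[-1,28,6,0,0,0,0],[-1,31,6.5,0,0,0,0],[-1,32.5,6.8,0,0,0,0],[-1,32.5,6.8,0,0,0,0],[-1,32.5,6.8,0,0,0,0]]]'
python3 - <<'E'
from h import *
c=cam('wrist'); cv2.imwrite('pics/w3.png',c['frame']); P=pts(c); np.save('pics/w3.npy',P)
import pickle; pickle.dump({k:c[k] for k in('frame','depth','fx','fy','cx','cy','E')},open('pics/w3.pkl','wb'))
E
```

```text
time_s: 6.5
eef_pos: [0.587, 0.0038, 0.2328]
eef_rot: [-0.0, 0.67, 0.742, -0.0]
wrist_force: [0.2, -0.6, -1.3]
opening: 0.447
grasp_force: 60.3
```

View pics/w3.png

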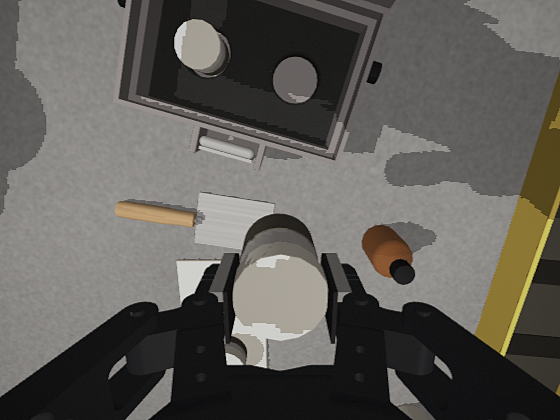

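The wrist view shows the pocket opening at about (295,80), the jar_b cap at (200,45), the case's front rim running from (122,98) to (335,158), and the catch at (227,147).

Run:
```python
from h import *
import pickle; c=pickle.load(open('pics/w3.pkl','rb')); P=pts(c); Z=P[...,2]
g=cv2.cvtColor(c['frame'],cv2.COLOR_BGR2GRAY)
m=np.zeros_like(g); m[45:115,262:330]=(g[45:115,262:330]>70)
n,l,s,ce=cv2.connectedComponentsWithStats(m); i=1+s[1:,4].argmax(); print(s[i],ce[i])
ct=max(cv2.findContours((l==i).astype(np.uint8),0,1)[0],key=len); (u,v),ax,an=cv2.fitEllipse(ct); print(u,v,ax)
print('pocket@.03',ray(c,u,v,.03).round(4))
q=P[45:115,262:330].reshape(-1,3); q=q[(q[:,2]<.02)&(q[:,2]>0)]; print('floor',q.mean(0),(q.min(0)+q.max(0))/2,len(q))
print('jarb',ray(c,200,45,.065))
# rim front
pk=ray(c,u,v,.03)[:2]
yaw=np.radians(-10.5); X=np.array([np.cos(yaw),np.sin(yaw)]);Y=np.array([-X[1],X[0]])
for deg in(-14,-12,-10.5,-9):
    y=np.radians(deg); X=np.array([np.cos(y),np.sin(y)]);Y=np.array([-X[1],X[0]]); C=pk-.045*X
    a=(P[...,:2]-C)@X; b=(P[...,:2]-C)@Y
    k=(abs(a)<.1)&(b<-.05)&(b>-.085)&(Z>.065)&(Z<.1)
    zs=np.percentile(Z[k],[50,80,95]); 
    # slope of the front rim
    kk=k&(Z>.07); pf=np.polyfit(a[kk],b[kk],1); print(deg,C.round(4),kk.sum(),zs.round(4),'residual yaw',np.degrees(np.arctan(pf[0])),pf[1])
```

```text
[ 273   57   44   47 1612] [294.62593052  79.69478908]
294.612548828125 79.6957778930664 (43.052249908447266, 45.81828308105469)
pocket@.03 [0.5918 0.1061 0.03  ]
floor [0.59251239 0.1087349  0.00939146] [0.59211864 0.10641298 0.01312336] 1722
jarb [0.50686662 0.12248067 0.065     ]
-14 [0.5481 0.117 ] 1839 [0.0759 0.0778 0.0786] residual yaw 0.979103476944186 -0.0671356418703759
-12 [0.5478 0.1155] 1797 [0.0746 0.0778 0.0785] residual yaw 0.04998864609005173 -0.06584878709172563
-10.5 [0.5475 0.1143] 1769 [0.0737 0.0778 0.0785] residual yaw -0.334081696295558 -0.06475104368001522
-9 [0.5473 0.1132] 1739 [0.0733 0.0778 0.0785] residual yaw -0.8870859076275943 -0.06370578359163007
```

```bash
python3 -c "
from h import *
print(tool([.591,.107,.233]).round(2))"
```

```text
[10.24  1.43 -0.  ]
```

```bash
python3 -m handwheel '[[[-1,1,0.2,0,0,0,-8],[-1,2,0.4,0,0,0,-17],[-1,4,0.6,0,0,0,-26],[-1,6,0.9,0,0,0,-35],[-1,8,1.1,0,0,0,-44],[-1,9,1.3,0,0,0,-53],[-1,10.2,1.4,0,0,0,-62],[-1,10.2,1.4,0,0,0,-70],[-1,10.2,1.4,0,0,0,-74],[-1,10.2,1.4,0,0,0,-74]]]'
python3 - <<'E'
from h import *
print(pose().round(4)); print(tool([.591,.107,.05]).round(2)); print(status.get_obs()['q'])
c=cam('wrist'); cv2.imwrite('pics/w4.png',c['frame']); P=pts(c); Z=P[...,2]
k=(Z>.25)&(Z<.27)&(abs(P[...,0]-.59)<.05)&(abs(P[...,1]-.107)<.05); q=P[k]; print('cap',q.mean(0),q.min(0),q.max(0))
E
```

```text
time_s: 7.8
eef_pos: [0.5909, 0.1067, 0.2332]
eef_rot: [-0.0, 0.09, 0.996, -0.0]
wrist_force: [0.6, 0.3, -1.1]
opening: 0.442
grasp_force: 60.3
[[-9.840e-01  1.783e-01 -1.000e-04  5.909e-01]
 [ 1.783e-01  9.840e-01 -2.000e-04  1.067e-01]
 [ 0.000e+00 -2.000e-04 -1.000e+00  2.332e-01]
 [ 0.000e+00  0.000e+00  0.000e+00  1.000e+00]]
[-1.000e-02  4.000e-02  1.832e+01]
[-1.87325241e-02  2.35055493e-01  1.53862990e+00 -1.63245737e-04
  1.36797046e+00 -1.41022668e+00]
cap [0.58829992 0.10683212 0.25870257] [0.57144003 0.07530283 0.250002  ] [0.61145494 0.13968229 0.26999748]
```

View pics/w4.png

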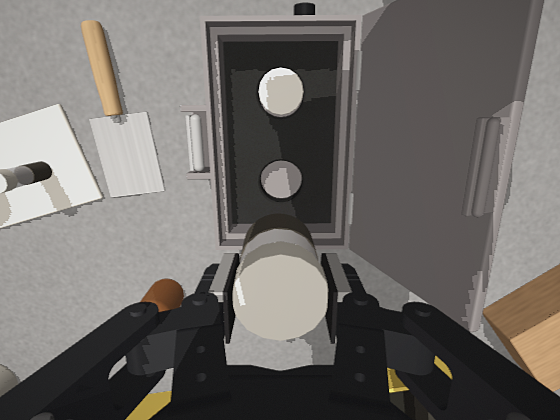

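The case lines up with the gripper. The pocket opening is at about (281,179) and jar_b at (281,91), and the lid at the right is clear of the hand.

```bash
python3 - <<'E'
from h import *
c=cam('wrist'); print('pocket@.03',ray(c,281,179.5,.03),'jarb',ray(c,281,91,.065))
E
python3 -m handwheel '[[[-1,0,0,4,0,0,0],[-1,0,0,8,0,0,0],[-1,0,0,12,0,0,0],[-1,0,0,15,0,0,0],[-1,0,0,15,0,0,0]]]'
```

```text
pocket@.03 [0.58985347 0.10809803 0.03      ] jarb [0.50389391 0.1235097  0.065     ]
time_s: 8.52
eef_pos: [0.5884, 0.1075, 0.0806]
eef_rot: [-0.003, 0.089, 0.996, -0.0]
wrist_force: [-0.1, 0.9, 0.4]
opening: 0.446
grasp_force: 60.4
```

```bash
python3 -m handwheel '[[[-1,0,0,1,0,0,0],[-1,0,0,2,0,0,0],[-1,0,0,2.7,0,0,0],[-1,0,0,2.7,0,0,0]]]'
```

```text
time_s: 9.02
eef_pos: [0.5903, 0.1078, 0.0558]
eef_rot: [-0.0, 0.088, 0.996, -0.0]
wrist_force: [-0.3, -0.4, -1.4]
opening: 0.452
grasp_force: 60.4
```

```bash
python3 -m handwheel '[[[-1,0,0,0.4,0,0,0],[-1,0,0,0.8,0,0,0],[-1,0,0,1.2,0,0,0],[-1,0,0,1.4,0,0,0],[-1,0,0,1.5,0,0,0],[-1,0,0,1.5,0,0,0]]]'
```

```text
time_s: 9.78
eef_pos: [0.5907, 0.1078, 0.0413]
eef_rot: [-0.0, 0.088, 0.996, -0.0]
wrist_force: [-0.2, 0.5, -0.7]
opening: 0.445
grasp_force: 60.4
```

```bash
python3 -m handwheel '[[[-1,0,0,0.1,0,0,0],[-1,0,0,0.15,0,0,0],[-1,0,0,0.15,0,0,0]]]'; python3 -m handwheel '[[[0.1,0,0,0,0,0,0],[0.3,0,0,0,0,0,0],[0.3,0,0,0,0,0,0],[0.3,0,0,0,0,0,0],[0.3,0,0,0,0,0,0]]]'
```

```text
time_s: 10.15
eef_pos: [0.5907, 0.1078, 0.0398]
eef_rot: [0.0, 0.088, 0.996, -0.0]
wrist_force: [0.6, 0.5, -0.8]
opening: 0.443
grasp_force: 60.4
time_s: 10.78
eef_pos: [0.5907, 0.1078, 0.0398]
eef_rot: [0.0, 0.088, 0.996, -0.0]
wrist_force: [-0.3, -0.2, -0.6]
opening: 0.646
grasp_force: 0.0
```

```bash
python3 -m handwheel '[[[0.3,0,0,-1,0,0,0],[0.3,0,0,-3,0,0,0],[0.3,0,0,-7,0,0,0],[0.3,0,0,-12,0,0,0],[-1,0,0,-17,0,0,0],[-1,0,0,-22,0,0,0],[-1,0,0,-24,0,0,0],[-1,0,0,-24,0,0,0]]]'
python3 - <<'E'
from h import *
T=cam('top'); cv2.imwrite('pics/t2.png',T['frame']); P=pts(T); Z=P[...,2]
k=(Z>.055)&(Z<.075)&(abs(P[...,0]-.59)<.035)&(abs(P[...,1]-.107)<.035); print('jar',k.sum(),P[k].mean(0))
S=cam('side'); P=pts(S)
y=np.radians(-11);X=np.array([np.cos(y),np.sin(y)]);Y=np.array([-X[1],X[0]]); C=np.array([.5468,.1156])
for n,p in (('top',pts(T)),('side',P)):
    a=(p[...,:2]-C)@X; b=(p[...,:2]-C)@Y; Z=p[...,2]
    k=(abs(a)<.09)&(b>.06)&(b<.16)&(Z>.1)&(Z<.23)
    q=np.polyfit(Z[k],b[k],1); print(n,k.sum(),q,'angle',np.pi/2+np.arctan(q[0]),'zmax',np.percentile(Z[k],98),'b max',np.percentile(b[k],98))
    k=(abs(p[...,0]-.59)<.035)&(abs(p[...,1]-.107)<.035)&(Z>.04)&(Z<.08); print('jar',k.sum(),p[k].mean(0),np.percentile(Z[k],95))
cv2.imwrite('pics/s2.png',cv2.resize(S['frame'][60:300,150:400],None,fx=3,fy=2.5))
E
```

```text
time_s: 11.78
eef_pos: [0.5919, 0.1078, 0.2837]
eef_rot: [0.003, 0.088, 0.996, 0.0]
wrist_force: [-0.5, -0.2, -0.4]
opening: -0.003
grasp_force: 0.0
jar 254 [0.58977953 0.10839631 0.06569897]
top 2248 [0.34176164 0.04187331] angle 1.9001130804660262 zmax 0.21627897236861737 b max 0.12094297741432937
jar 262 [0.58935091 0.10818668 0.06509282] 0.07002673871474925
side 4028 [0.35956217 0.0376314 ] angle 1.9159642518002031 zmax 0.20913517178701274 b max 0.1133420834665036
jar 206 [0.58527768 0.09996081 0.06192606] 0.06547267924121425
```

View pics/s2.png

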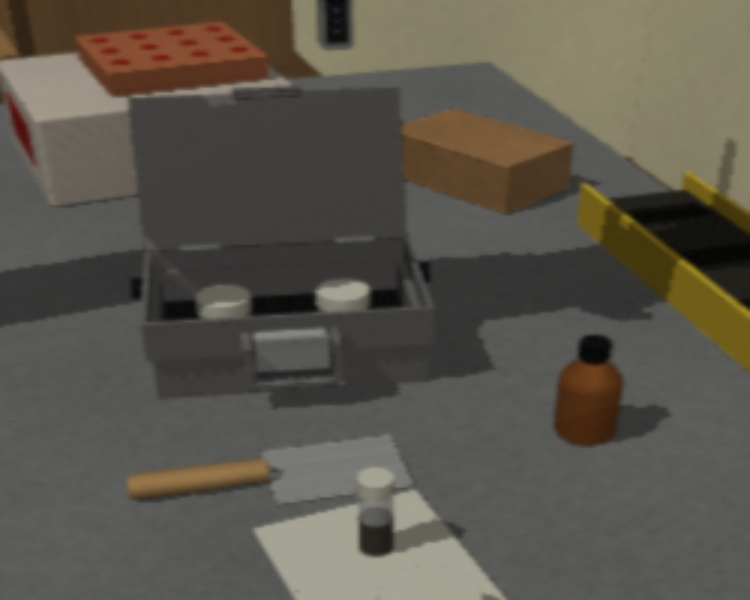

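Both jars are standing in the case, with the packed jar's cap at (342,295) and its top at 0.065. The lid leans back at 1.91 rad with its edge at z = 0.21. Now I go over the lid and behind it.

```bash
python3 -m handwheel '[[[-1,1,4,0,0,0,0],[-1,2,9,0,0,0,0],[-1,3.5,14,0,0,0,0],[-1,4.6,18,0,0,0,0],[-1,4.6,18,0,0,0,0],[-1,4.6,18,3,0,0,0],[-1,4.6,18,7,0,0,0],[-1,4.6,18,9.4,0,0,0],[-1,4.6,18,9.4,0,0,0]]]'
cat > l.py <<'E'
from h import *
y=np.radians(-11);X=np.array([np.cos(y),np.sin(y)]);Y=np.array([-X[1],X[0]]); C=np.array([.5468,.1156])
o=status.get_obs(); p=o['eef_pos']; print('a,b,z mm',((p[:2]-C)@X*1e3).round(1),((p[:2]-C)@Y*1e3).round(1),p[2]*1e3,o['wrist_force'].round(1))
for n in('top','side'):
    p=pts(cam(n)); a=(p[...,:2]-C)@X; b=(p[...,:2]-C)@Y; Z=p[...,2]
    k=(abs(a)<.09)&(abs(a)>.04)&(b>-.08)&(b<.16)&(Z>.1)&(Z<.24)
    if k.sum()<50: print('few');continue
    l=cv2.fitLine(np.stack([b[k],Z[k]],1).astype(np.float32),cv2.DIST_HUBER,0,.002,.01).ravel()
    t=np.arctan2(l[1],-l[0]); print(n,k.sum(),'lid angle',t%np.pi,'zmax',np.percentile(Z[k],98),'b',b[k].min(),b[k].max())
E
python3 l.py
```

```text
time_s: 13.0
eef_pos: [0.5751, 0.2913, 0.182]
eef_rot: [-0.003, 0.089, 0.996, -0.001]
wrist_force: [-0.2, -0.9, 0.3]
opening: 0.003
grasp_force: 0.0
a,b,z mm -5.8 177.9 181.9582158021394 [-0.2 -0.9  0.3]
top 1772 lid angle 1.9466169 zmax 0.20842889858174765 b 0.0722946318561253 0.12472913746167259
side 2214 lid angle 1.9375829 zmax 0.2045579446433654 b 0.06812307032533556 0.11785798693333087
```

```bash
python3 -m handwheel '[[[-1,0,-1.5,0,0,0,0],[-1,0,-3,0,0,0,0],[-1,0,-4,0,0,0,0],[-1,0,-5,0,0,0,0],[-1,0,-6,0,0,0,0],[-1,0,-7,-0.2,0,0,0],[-1,0,-8,-0.4,0,0,0],[-1,0,-9,-0.7,0,0,0]]]'; python3 l.py
```

```text
time_s: 14.1
eef_pos: [0.5608, 0.2037, 0.1925]
eef_rot: [-0.0, 0.088, 0.996, -0.0]
wrist_force: [0.5, 1.3, -0.4]
opening: -0.001
grasp_force: 0.7
a,b,z mm -3.1 89.2 192.50362891158915 [ 0.5  1.3 -0.4]
top 909 lid angle 1.6124046 zmax 0.2194747691600617 b 0.06547885950179773 0.07905967148676911
side 2248 lid angle 1.5867867 zmax 0.21521919271440298 b 0.05812144803487446 0.07472141454818228
```

```bash
python3 -m handwheel '[[[-1,0,-1.2,0,0,0,0],[-1,0,-2.4,0.1,0,0,0],[-1,0,-3.4,0.2,0,0,0],[-1,0,-4.4,0.4,0,0,0],[-1,0,-5.5,0.8,0,0,0],[-1,0,-6.5,1.3,0,0,0],[-1,0,-7.5,1.9,0,0,0],[-1,0,-8.3,2.6,0,0,0],[-1,0,-8.3,2.6,0,0,0]]]'; python3 l.py
```

```text
time_s: 15.32
eef_pos: [0.5459, 0.1221, 0.1657]
eef_rot: [-0.001, 0.089, 0.996, -0.0]
wrist_force: [-0.0, 0.1, -0.4]
opening: -0.002
grasp_force: 0.0
a,b,z mm -2.1 6.2 165.7236545298294 [-0.   0.1 -0.4]
top 457 lid angle 0.8429308 zmax 0.18957904929805502 b -0.025371935724805197 0.06124775038521113
side 1089 lid angle 0.85613847 zmax 0.1852062567007641 b -0.02911221251859009 0.047632186399791436
```

```bash
python3 -m handwheel '[[[-1,0,-0.9,0.7,0,0,0],[-1,0,-1.7,1.5,0,0,0],[-1,0,-2.4,2.4,0,0,0],[-1,0,-2.9,3.3,0,0,0],[-1,0,-3.3,4.2,0,0,0],[-1,0,-3.6,5.0,0,0,0],[-1,0,-3.9,5.7,0,0,0],[-1,0,-3.9,5.7,0,0,0]]]'; python3 l.py
```

```text
time_s: 16.42
eef_pos: [0.5392, 0.0843, 0.109]
eef_rot: [-0.001, 0.089, 0.996, -0.0]
wrist_force: [0.4, -0.0, -0.5]
opening: -0.001
grasp_force: 0.0
a,b,z mm -1.5 -32.2 108.9793913721053 [ 0.4 -0.  -0.5]
top 547 lid angle 0.1608007 zmax 0.11724395534882476 b -0.06882920301055263 0.035093019280907044
side 678 lid angle 0.16395831 zmax 0.11347133905270307 b -0.07549091001050112 0.008300286579833576
```

```bash
python3 -m handwheel '[[[-1,0,0,-1.5,0,0,0],[-1,0,-1,-1.7,0,0,0],[-1,0,-2.2,-1.7,0,0,0],[-1,0,-3.1,-1.7,0,0,0],[-1,0,-3.1,-1.2,0,0,0],[-1,0,-3.1,-0.7,0,0,0],[-1,0,-3.1,-0.2,0,0,0],[-1,0,-3.1,0.2,0,0,0],[-1,0,-3.1,0.5,0,0,0],[-1,0,-3.1,0.5,0,0,0]]]'
python3 - <<'E'
from l import *
c=cam('wrist');s=cam('side'); cv2.imwrite('pics/s3.png',np.hstack([cv2.resize(s['frame'][100:260,150:350],(400,320)),cv2.resize(c['frame'],(400,320))]))
E
```

```text
time_s: 17.77
eef_pos: [0.5341, 0.054, 0.1045]
eef_rot: [-0.0, 0.088, 0.996, 0.0]
wrist_force: [-0.1, 0.0, -0.4]
opening: 0.002
grasp_force: 0.0
a,b,z mm -0.7 -62.8 104.47626283854581 [-0.1  0.  -0.4]
top 400 lid angle 0.057478905 zmax 0.10742508016851643 b -0.06083066821046758 0.009582132156279023
side 361 lid angle 0.06271815 zmax 0.1042386801721015 b -0.07576034454858818 -0.022927585076309317
```

View pics/s3.png

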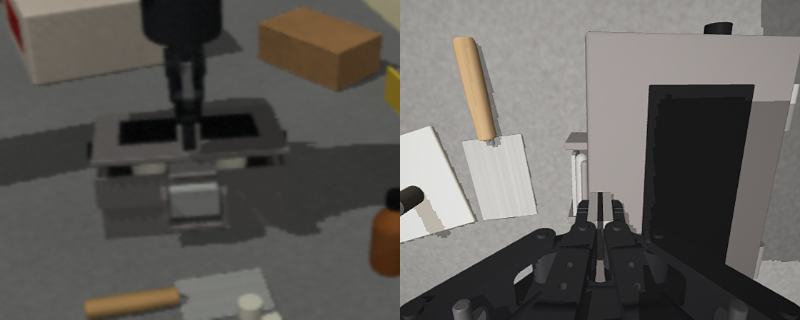

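The side view (left) shows the shut fingers on the lid's free edge, right above the catch. The wrist view (right) shows them just inside the edge, about 10 mm in. From here I press in small steps and read the force.

```bash
python3 -m handwheel '[[[-1,0,0,0.15,0,0,0],[-1,0,0,0.3,0,0,0],[-1,0,0,0.5,0,0,0],[-1,0,0,0.5,0,0,0]]]';python3 -m handwheel '[[[-1,0,0,0.1,0,0,0],[-1,0,0,0.1,0,0,0]]]'|egrep 'eef_pos|wrist'; python3 -m handwheel '[[[-1,0,0,0.1,0,0,0],[-1,0,0,0.1,0,0,0]]]'|egrep 'eef_pos|wrist'
```

```text
time_s: 18.48
eef_pos: [0.5341, 0.0539, 0.0995]
eef_rot: [-0.0, 0.088, 0.996, 0.0]
wrist_force: [-0.1, 0.2, -0.1]
opening: -0.003
grasp_force: 0.0
eef_pos: [0.5342, 0.0539, 0.0987]
wrist_force: [0.1, 0.6, 0.3]
eef_pos: [0.5343, 0.0539, 0.0977]
wrist_force: [-1.0, -0.4, -0.2]
```

```bash
for i in 1 ; do python3 -m handwheel '[[[-1,0,0,0.1,0,0,0],[-1,0,0,0.1,0,0,0]]]'|egrep 'eef_pos|wrist'; python3 -m handwheel '[[[-1,0,0,0.1,0,0,0],[-1,0,0,0.1,0,0,0]]]'|egrep 'eef_pos|wrist';python3 -m handwheel '[[[-1,0,0,0.1,0,0,0],[-1,0,0,0.1,0,0,0]]]'|egrep 'eef_pos|wrist'; done; python3 l.py
```

```text
eef_pos: [0.5343, 0.0539, 0.0967]
wrist_force: [-0.6, -0.4, -0.2]
eef_pos: [0.5344, 0.0538, 0.096]
wrist_force: [-1.0, -0.3, 2.8]
eef_pos: [0.5344, 0.0538, 0.0953]
wrist_force: [-1.7, -0.5, 5.9]
a,b,z mm -0.4 -63.1 95.32675339369057 [-1.7 -0.5  5.9]
few
few
```

```bash
python3 -m handwheel '[[[-1,0,0,0.05,0,0,0],[-1,0,0,0.05,0,0,0]]]'|egrep 'eef_pos|wrist'; python3 -m handwheel '[[[-1,0,0,0.05,0,0,0],[-1,0,0,0.05,0,0,0]]]'|egrep 'eef_pos|wrist';python3 -m handwheel '[[[-1,0,0,0.05,0,0,0],[-1,0,0,0.05,0,0,0]]]'|egrep 'eef_pos|wrist'
```

```text
eef_pos: [0.5344, 0.0537, 0.0951]
wrist_force: [-3.8, 0.1, 8.6]
eef_pos: [0.5344, 0.0537, 0.0947]
wrist_force: [-4.4, 0.1, 9.6]
eef_pos: [0.5344, 0.0537, 0.0943]
wrist_force: [-4.6, -0.3, 10.6]
```

```bash
python3 -m handwheel '[[[-1,0,0,0.05,0,0,0],[-1,0,0,0.05,0,0,0]]]'|egrep 'eef_pos|wrist'; python3 -m handwheel '[[[-1,0,0,0.05,0,0,0],[-1,0,0,0.05,0,0,0]]]'|egrep 'eef_pos|wrist';python3 -m handwheel '[[[-1,0,0,0.05,0,0,0],[-1,0,0,0.05,0,0,0]]]'|egrep 'eef_pos|wrist'
```

```text
eef_pos: [0.5344, 0.0536, 0.0939]
wrist_force: [-4.7, -0.5, 11.0]
eef_pos: [0.5344, 0.0536, 0.0933]
wrist_force: [-5.0, -1.5, 10.5]
eef_pos: [0.5344, 0.0535, 0.0927]
wrist_force: [-4.8, -1.6, 9.5]
```

```bash
for k in a; do python3 -m handwheel '[[[-1,0,0,0.05,0,0,0],[-1,0,0,0.05,0,0,0]]]'|egrep 'eef_pos|wrist'; python3 -m handwheel '[[[-1,0,0,0.05,0,0,0],[-1,0,0,0.05,0,0,0]]]'|egrep 'eef_pos|wrist';python3 -m handwheel '[[[-1,0,0,0.05,0,0,0],[-1,0,0,0.05,0,0,0]]]'|egrep 'eef_pos|wrist'; done
```

```text
eef_pos: [0.5343, 0.0535, 0.092]
wrist_force: [-3.5, -2.5, 7.0]
eef_pos: [0.5343, 0.0534, 0.0913]
wrist_force: [-3.6, -1.5, 6.2]
eef_pos: [0.5343, 0.0535, 0.0905]
wrist_force: [-2.9, -2.3, 3.6]
```

```bash
for k in a; do python3 -m handwheel '[[[-1,0,0,0.05,0,0,0],[-1,0,0,0.05,0,0,0]]]'|egrep 'eef_pos|wrist'; python3 -m handwheel '[[[-1,0,0,0.05,0,0,0],[-1,0,0,0.05,0,0,0]]]'|egrep 'eef_pos|wrist';python3 -m handwheel '[[[-1,0,0,0.05,0,0,0],[-1,0,0,0.05,0,0,0]]]'|egrep 'eef_pos|wrist'; done
```

```text
eef_pos: [0.5345, 0.0539, 0.0896]
wrist_force: [-0.6, -1.0, 0.8]
eef_pos: [0.534, 0.0542, 0.0889]
wrist_force: [-0.2, -0.6, 0.2]
eef_pos: [0.5342, 0.054, 0.0886]
wrist_force: [-0.8, -0.0, -0.1]
```

The force peaked at 11 N, fell, and dropped to nothing at z = 0.089, so the catch has clicked over. I retreat upward and check.

```bash
python3 -m handwheel '[[[-1,0,0,-1,0,0,0],[-1,0,0,-3,0,0,0],[-1,0,0,-7,0,0,0],[-1,0,0,-12,0,0,0],[-1,0,0,-17,0,0,0],[-1,0,0,-17,0,0,0],[-1,0,0,-17,0,0,0]]]'
python3 - <<'E'
from l import *
t=cam('top');s=cam('side')
for c in(t,s):
    p=pts(c); a=(p[...,:2]-C)@X; b=(p[...,:2]-C)@Y; Z=p[...,2]
    k=(abs(a)<.09)&(abs(a)>.035)&(b>-.066)&(b<.05)&(Z>.06)&(Z<.12); q=np.polyfit(b[k],Z[k],1); print(k.sum(),'angle',-np.arctan(q[0]),'z',q[1])
for n,(x,y) in dict(squat=(.539,-.239),vial=(.533,-.153),drop=(.704,-.062)).items():
    p=pts(t);k=(np.hypot(p[...,0]-x,p[...,1]-y)<.05)&(p[...,2]>.028); print(n,p[k].mean(0).round(3),p[k][:,2].max())
cv2.imwrite('pics/end.png',np.hstack([cv2.resize(s['frame'],(400,300)),cv2.resize(t['frame'],(400,300))]))
E
```

```text
time_s: 23.7
eef_pos: [0.534, 0.054, 0.2589]
eef_rot: [0.0, 0.088, 0.996, 0.0]
wrist_force: [-0.8, -0.1, 0.2]
opening: -0.001
grasp_force: 0.0
a,b,z mm -0.8 -62.9 258.8837893722299 [-0.8 -0.1  0.2]
few
few
932 angle 0.012233777299026263 z 0.08890241004182708
1484 angle -0.08763106228591647 z 0.08610941090800042
squat [ 0.539 -0.239  0.041] 0.048802771207720363
vial [ 0.534 -0.153  0.068] 0.07726831716177696
drop [ 0.709 -0.061  0.067] 0.09684051845091024
```

View pics/end.png

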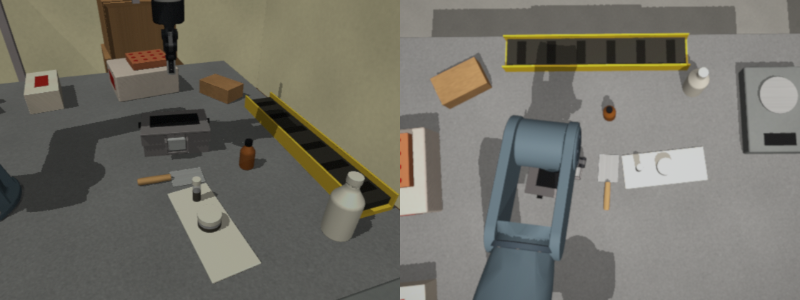

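The lid lies shut (0.01 rad from above, though the side view is noisy) and the bystanders have not moved. I'll confirm by feel with one light touch on the lid.

```bash
python3 -m handwheel '[[[-1,0,0,5,0,0,0],[-1,0,0,10,0,0,0],[-1,0,0,14,0,0,0],[-1,0,0,16,0,0,0],[-1,0,0,16.6,0,0,0],[-1,0,0,16.9,0,0,0],[-1,0,0,17,0,0,0],[-1,0,0,17,0,0,0]]]'|egrep 'eef_pos|wrist'
python3 -m handwheel '[[[-1,0,0,0.07,0,0,0],[-1,0,0,0.07,0,0,0]]]'|egrep 'eef_pos|wrist'; python3 -m handwheel '[[[-1,0,0,0.07,0,0,0],[-1,0,0,0.07,0,0,0]]]'|egrep 'eef_pos|wrist';python3 -m handwheel '[[[-1,0,0,0.07,0,0,0],[-1,0,0,0.07,0,0,0]]]'|egrep 'eef_pos|wrist'
```

```text
eef_pos: [0.5349, 0.0538, 0.0896]
wrist_force: [-0.4, -0.0, 0.0]
eef_pos: [0.5345, 0.0539, 0.0884]
wrist_force: [-0.6, -0.1, 0.9]
eef_pos: [0.5342, 0.0539, 0.0873]
wrist_force: [-0.4, -0.8, 0.3]
eef_pos: [0.5343, 0.0539, 0.0866]
wrist_force: [0.6, 0.4, -0.1]
```

```bash
python3 -m handwheel '[[[-1,0,0,0.06,0,0,0],[-1,0,0,0.06,0,0,0]]]'|egrep 'eef_pos|wrist'; python3 -m handwheel '[[[-1,0,0,0.06,0,0,0],[-1,0,0,0.06,0,0,0]]]'|egrep 'eef_pos|wrist'
```

```text
eef_pos: [0.5344, 0.0539, 0.0865]
wrist_force: [-1.1, -0.2, 5.6]
eef_pos: [0.5344, 0.0539, 0.0864]
wrist_force: [-4.9, 0.9, 9.5]
```

The touch meets a rigid stop at 0.0865, which is the shut height (rim 0.078 + 8 mm), so the lid is home. I retreat and hand in.

```bash
python3 -m handwheel '[[[-1,0,0,-1,0,0,0],[-1,0,0,-3,0,0,0],[-1,0,0,-7,0,0,0],[-1,0,0,-12,0,0,0],[-1,0,0,-15,0,0,0],[-1,0,0,-15,0,0,0],[-1,0,0,-15,0,0,0]]]'; python3 -c "
from bench import ctrl; print(ctrl.hand_in())"
```

```text
time_s: 27.02
eef_pos: [0.5337, 0.0539, 0.2346]
eef_rot: [-0.001, 0.088, 0.996, 0.0]
wrist_force: [-0.5, 0.4, 0.2]
opening: -0.0
grasp_force: 0.0
the job is handed in; nothing more can be done
None
```

The sample jar is standing in the empty pocket and the lid clicked shut at about 11 N, well under the 25 N limit; a later light touch found it still down, the bystanders look unmoved, and the job was handed in at 27 s of the 72 s allowed.

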